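# Put the desk power station into service

## Robot

A 6-joint arm with a two-finger parallel gripper is mounted at the origin on the work surface. World frame = base frame: x ahead of the robot, y to its left, z up, the work surface at z = 0. Lengths are in m, angles in rad, forces in N, time in s.
With the tool pointing down it reaches from about 0.325 to 0.775 m from the base axis. Payload 9.3 kg.
Tool frame: the origin (TCP) lies at the very end of the fingers, on their centre line; the grasp point (between the pads) lies 19 mm behind it; z points along the fingers, y is the line along which they close (so a half turn about z gives the same grasp; the last joint's range is limited). The gripper opens to 85 mm and grips with 20 to 120 N. Pads are 22 mm wide; open, the fingers measure 114 mm over their backs; the gripper's body (76 mm by 85 mm) begins 54 mm behind the grasp point. The pads swing forward as they close: fully open they stand 13 mm farther back than shut.
Start: joints at [1.094, 0.259, 0.021, 1.334, 0, 1.418], TCP at [0.175, 0.521, 0.231] pointing down, gripper open.
Joint ranges: [-3.04, 3.04], [-0.91, 1.82], [-1.04, 1.36], [-1.92, 1.95], [-1.52, 1.45], [-3.14, 3.14]. Speed limits (rad/s): [2.22, 2.22, 2.79, 3.14, 3.14, 3.14].

## Interface

Orientations are given as a unit quaternion [x, y, z, w].
In Python, from cell import arm gives the robot as it stands. Calls block until the motion is done:
- arm.move_ptp(position, orientation): joint-space move of the TCP to a pose.
- arm.move_linear(position, frame=None, v=0.15, stop_force=None): straight line of the TCP; frame=None keeps the orientation; v is the mean speed in m/s. With stop_force (N) it stops when the force on the tool has changed by that much, and returns True; else False.
- arm.set_joints(angles): joint-space move.
- arm.grip(opening, squeeze=None): finger opening in m; squeeze is the grip in N (None keeps the last); returns when the fingers have stopped.
- arm.dwell(seconds).
- arm.inverse_kinematics(position, orientation): joint angles nearest the present ones, or None.
- arm.grab_frame(name): name is "scene" or "top" or "wrist"; returns the picture (384x512x3 uint8, red, green, blue); there is no depth.
- arm.camera_info(name): a dict with "intrinsics" (3x3 intrinsics, pixels), "position" and "orientation" of the camera in the world. Camera axes: x right, y down, z forward; pixel columns grow to the right and rows downward; lengths in m; the calibration is good to about 2 mm. A picture is of the moment at which its call begins: read the wrist's pose just before it. camera_info takes no time and is no camera call; for the wrist camera it gives the pose at the moment of the call.
A pose or a line that the arm cannot do raises arm.MotionError and nothing moves.
- arm.close_job(): hands the job in; it is judged then, once.
Trained networks look in the newest picture that a camera, given by its name, has taken for a name from the list of things; names that differ only in an ending like _2 or _b are one class to them, and where a whole thing is asked for, a point or a joint stands for the part that bears it (a point fixed in the world has none). Each returns a list of dicts, best first, with "conf" (0 to 1); they miss things now and then, are a little off and sometimes report something else, mostly with a low value. They report only what shows in the picture. A call takes as long as a camera call. They do not tell look-alikes from the thing itself.
- arm.recognise(label, camera): "uv" ([column, row] in pixels, amid what is visible of it).
Readings, each from a call of its own:
- arm.get_time(): time.
- arm.get_q(): joint angles.
- arm.get_joint_velocities(): joint speeds.
- arm.get_joint_efforts(): joint torques, N m.
- arm.get_tool_pos(): TCP position.
- arm.get_ee_rot(): TCP orientation.
- arm.get_contact_force(): force on the tool from outside, world axes, zero at the start.
- arm.get_torque(): the same for the moment, N m.
- arm.get_gripper_width(): finger opening in m.
- arm.get_grasp_force(): force on a finger pad.
Only numpy, scipy, OpenCV 4.12 (cv2) and the standard library are available. Lean on these libraries where they do the work, as an engineer would, in place of code of your own. Each camera call takes 0.05 s, during which the arm holds its last target. There are 200 camera calls.

## Task

Put the desk's power station into service: first pull the orange storage plug up out of its socket and leave it in the mauve tray. Then pull the spent battery with the red band back off its shoe and leave it in the tray too, and slide every blue-banded battery that is standing on the desk onto a shoe of its own, all the way home until the catch springs up into it. Last of all press the green power button right down, and do not knock over or push aside the mug or the stapler.

Things in the scene. Friction and masses are not known exactly. Their poses are not given: they have to be found in the camera images.
- station: Power station, a white base fixed to the desk, 180 x 315 x 20 mm high; origin on the desk, base from x = -95 to +85 and y = -120 to +195 mm. Three aluminium shoes at y = -80, 0, +80 mm, open towards -x (points shoe1 to shoe3, axes as the station); dark socket block at x = 45, y = 155 mm; green button at x = -50, y = 155 mm.
- shoe1 (a point): Home point of the rightmost shoe: where the origin of a fully home battery lies, on the deck, 20 mm above the desk. x points the way a battery slides on, y left, z up. The shoe is a channel along x from -36 to +36 mm: walls 51 mm apart, lips over the battery's foot from 8 to 12 mm above the deck, 42 mm free between them; end wall at +35.5 mm. Shoes are 80 mm apart.
- shoe2 (a point): Home point of the middle shoe, axes and shape as shoe1. Each shoe's open end (x = -36 mm) has splayed guides, 12 mm high, out to x = -61 mm, about 66 mm apart at the mouth. Before them the deck is flat back to x = -131 mm: set a battery down there, origin at about x = -90 mm, lined up with the shoe, and slide it on.
- shoe3 (a point): Home point of the leftmost shoe, next to the socket block; axes and shape as shoe1 and shoe2.
- catch1 (a joint): Sprung catch of shoe1, a yellow cross-bar with a rounded top in the shoe's floor at the home point: 0 = up, 2.5 mm proud of the deck; grows to 0.004 m pressed down (2 to 3.5 N). The battery's foot presses it down while sliding on (5 to 20 N of push); it springs up into the groove when home. It is also up in an empty shoe.
- catch2 (a joint): Catch of shoe2, as catch1.
- catch3 (a joint): Catch of shoe3, as catch1.
- socket (a point): Bottom centre of the socket's hole, 20 mm above the desk, axes as the station. The dark block around it is 58 (x) x 50 (y) mm and rises 27 mm above this point; the hole is 17 x 23 mm and open to the top.
- plug: Loose orange storage plug, no cable, 60 g: steel blade 14 (x) x 20 (y) mm, 28 mm long, below an orange head 30 (x) x 24 (y) x 36 mm. Origin: tip of the blade, z towards the head (head z = 28 to 64 mm). Starts upright in the socket, axes as the station, its tip on the socket's bottom. A sprung catch grips it: pull straight up with 3 to 15 N. It may lie or stand in the tray.
- plug_mid (a point): Middle of the plug's length, 34 mm from the tip of the blade; axes as the plug.
- tray: Mauve open tray fixed to the desk, 170 (x) x 140 (y) x 25 mm outside, walls and floor 4 mm thick; origin: centre of its underside. It has to take both the plug and the spent battery: room for one at each end of its long (x) side.
- spent: The spent battery: like battery1 in size, shape and weight but with a red band and a red bar on its label. It starts fully home on the middle shoe (origin at shoe2), held by the catch: drag it along the shoe's -x with 5 to 15 N, over 80 mm until it is clear of lips and guides, before lifting it.
- spent_mid (a point): Middle of the spent battery's height, 25 mm above its underside; axes as the battery.
- power (a joint): Green round push button of the station, 28 mm across: 0 = up, 0.006 m = fully down (5 N); it springs back.
- power_top (a point): Centre of the top of the green button's cap, facing up; the black housing around it is 44 mm across and lies 10 mm lower than the cap's top when up.
- battery1: Loose dark battery, blue band, white label with a green bar on top, 0.2 kg: body 70 (x) x 38 (y) x 45 mm on a black foot 70 x 48 x 5 mm, 5 mm proud on both long sides; 50 mm high. Origin: centre of the underside, z up. Both ends are alike. A 22 mm wide cross groove in the middle of the underside takes the catch. Two or three batteries are present; an absent one is None.
- battery2: Like battery1.
- battery3: Like battery1.
- mug: Bystander: white mug 76 mm across, 90 mm high; origin: centre of its underside.
- stapler: Bystander: mauve and black stapler 120 (x) x 34 x 40 mm; origin: centre of its underside.
There are look-alikes about, which are no part of the job. What is shaped like the battery2 but turquoise is not meant. What is shaped like the battery1 but yellow is not meant.

How it is judged:
On the way, in this order (a step that is already met when the one before it is completed fails the run):
1. the storage plug lies in the tray, let go (x of plug_mid in the frame of tray between -0.079 and 0.079 m and y of plug_mid in the frame of tray between -0.064 and 0.064 m and z of plug_mid in the frame of tray below 0.05 m and contact force between plug and the fingers below 0.2 N and linear speed of plug below 0.1 m/s), for 0.2 s.
2. the spent battery is in the tray and every blue-banded battery present is home on a shoe with the catch up, all let go (x of spent_mid in the frame of tray between -0.07 and 0.07 m and y of spent_mid in the frame of tray between -0.06 and 0.06 m and z of spent_mid in the frame of tray below 0.06 m and contact force between each of spent, battery1, battery2, battery3 and the fingers below 0.2 N and ((x of battery1 in the frame of shoe1 between -0.004 and 0.004 m and horizontal distance between battery1 and shoe1 below 0.006 m and z of battery1 in the frame of shoe1 below 0.004 m and angle between battery1's own z axis and vertical below 0.1 rad and value of joint catch1 below 0.0015 m) or (x of battery1 in the frame of shoe2 between -0.004 and 0.004 m and horizontal distance between battery1 and shoe2 below 0.006 m and z of battery1 in the frame of shoe2 below 0.004 m and angle between battery1's own z axis and vertical below 0.1 rad and value of joint catch2 below 0.0015 m) or (x of battery1 in the frame of shoe3 between -0.004 and 0.004 m and horizontal distance between battery1 and shoe3 below 0.006 m and z of battery1 in the frame of shoe3 below 0.004 m and angle between battery1's own z axis and vertical below 0.1 rad and value of joint catch3 below 0.0015 m)) and ((x of battery2 in the frame of shoe1 between -0.004 and 0.004 m and horizontal distance between battery2 and shoe1 below 0.006 m and z of battery2 in the frame of shoe1 below 0.004 m and angle between battery2's own z axis and vertical below 0.1 rad and value of joint catch1 below 0.0015 m) or (x of battery2 in the frame of shoe2 between -0.004 and 0.004 m and horizontal distance between battery2 and shoe2 below 0.006 m and z of battery2 in the frame of shoe2 below 0.004 m and angle between battery2's own z axis and vertical below 0.1 rad and value of joint catch2 below 0.0015 m) or (x of battery2 in the frame of shoe3 between -0.004 and 0.004 m and horizontal distance between battery2 and shoe3 below 0.006 m and z of battery2 in the frame of shoe3 below 0.004 m and angle between battery2's own z axis and vertical below 0.1 rad and value of joint catch3 below 0.0015 m)) and ((x of battery3 in the frame of shoe1 between -0.004 and 0.004 m and horizontal distance between battery3 and shoe1 below 0.006 m and z of battery3 in the frame of shoe1 below 0.004 m and angle between battery3's own z axis and vertical below 0.1 rad and value of joint catch1 below 0.0015 m) or (x of battery3 in the frame of shoe2 between -0.004 and 0.004 m and horizontal distance between battery3 and shoe2 below 0.006 m and z of battery3 in the frame of shoe2 below 0.004 m and angle between battery3's own z axis and vertical below 0.1 rad and value of joint catch2 below 0.0015 m) or (x of battery3 in the frame of shoe3 between -0.004 and 0.004 m and horizontal distance between battery3 and shoe3 below 0.006 m and z of battery3 in the frame of shoe3 below 0.004 m and angle between battery3's own z axis and vertical below 0.1 rad and value of joint catch3 below 0.0015 m))), for 0.2 s.
3. the green button is pressed down (value of joint power above 0.004 m), for 0.05 s.
At the end, for the whole second after the job is handed in: Each blue-banded battery within 4 mm of its shoe's home point along the shoe (6 mm overall), foot on the deck, tilt under 0.1 rad, catch up (under 1.5 mm pressed); the middles of plug and spent battery inside the tray, under 50 and 60 mm above its underside; button back up; all at rest (x of plug_mid in the frame of tray between -0.079 and 0.079 m and y of plug_mid in the frame of tray between -0.064 and 0.064 m and z of plug_mid in the frame of tray below 0.05 m and x of spent_mid in the frame of tray between -0.07 and 0.07 m and y of spent_mid in the frame of tray between -0.06 and 0.06 m and z of spent_mid in the frame of tray below 0.06 m and linear speed of each of spent, plug, battery1, battery2, battery3 below 0.05 m/s and ((x of battery1 in the frame of shoe1 between -0.004 and 0.004 m and horizontal distance between battery1 and shoe1 below 0.006 m and z of battery1 in the frame of shoe1 below 0.004 m and angle between battery1's own z axis and vertical below 0.1 rad and value of joint catch1 below 0.0015 m) or (x of battery1 in the frame of shoe2 between -0.004 and 0.004 m and horizontal distance between battery1 and shoe2 below 0.006 m and z of battery1 in the frame of shoe2 below 0.004 m and angle between battery1's own z axis and vertical below 0.1 rad and value of joint catch2 below 0.0015 m) or (x of battery1 in the frame of shoe3 between -0.004 and 0.004 m and horizontal distance between battery1 and shoe3 below 0.006 m and z of battery1 in the frame of shoe3 below 0.004 m and angle between battery1's own z axis and vertical below 0.1 rad and value of joint catch3 below 0.0015 m)) and ((x of battery2 in the frame of shoe1 between -0.004 and 0.004 m and horizontal distance between battery2 and shoe1 below 0.006 m and z of battery2 in the frame of shoe1 below 0.004 m and angle between battery2's own z axis and vertical below 0.1 rad and value of joint catch1 below 0.0015 m) or (x of battery2 in the frame of shoe2 between -0.004 and 0.004 m and horizontal distance between battery2 and shoe2 below 0.006 m and z of battery2 in the frame of shoe2 below 0.004 m and angle between battery2's own z axis and vertical below 0.1 rad and value of joint catch2 below 0.0015 m) or (x of battery2 in the frame of shoe3 between -0.004 and 0.004 m and horizontal distance between battery2 and shoe3 below 0.006 m and z of battery2 in the frame of shoe3 below 0.004 m and angle between battery2's own z axis and vertical below 0.1 rad and value of joint catch3 below 0.0015 m)) and ((x of battery3 in the frame of shoe1 between -0.004 and 0.004 m and horizontal distance between battery3 and shoe1 below 0.006 m and z of battery3 in the frame of shoe1 below 0.004 m and angle between battery3's own z axis and vertical below 0.1 rad and value of joint catch1 below 0.0015 m) or (x of battery3 in the frame of shoe2 between -0.004 and 0.004 m and horizontal distance between battery3 and shoe2 below 0.006 m and z of battery3 in the frame of shoe2 below 0.004 m and angle between battery3's own z axis and vertical below 0.1 rad and value of joint catch2 below 0.0015 m) or (x of battery3 in the frame of shoe3 between -0.004 and 0.004 m and horizontal distance between battery3 and shoe3 below 0.006 m and z of battery3 in the frame of shoe3 below 0.004 m and angle between battery3's own z axis and vertical below 0.1 rad and value of joint catch3 below 0.0015 m)) and value of joint power below 0.002 m); the robot touches nothing.
It fails at once if the mug is knocked over or pushed more than 4 cm aside (distance of mug from where it was at the start of the episode above 0.04 m or angle between mug's own z axis and vertical above 0.5 rad).
It fails at once if the stapler is knocked over or pushed more than 4 cm aside (distance of stapler from where it was at the start of the episode above 0.04 m or angle between stapler's own z axis and vertical above 0.5 rad).
Of battery1, battery2, battery3 only 2 to 3 are there at a start; the rules pass over those that are not, and their reading is None.
At some moment in a run one of battery1, battery2, battery3 may be knocked a few centimetres aside while the robot is not near it.
Once in a run the grip may slacken for a moment while it holds something.
It also fails if it takes over 208 s, if anything falls off the work surface, if the arm or the gripper's body presses on something with over 40 N, if the wrist force passes 120 N, or if a joint passes its speed limit or range.

## Working session

There is one attempt and no reset: what is moved stays moved. The work goes in short steps, each a Python script; the robot and the scene stay as the last script left them, time stands still between calls to the robot, and variables do not carry over. Pictures are saved under pics/ and viewed, at most 14 in all, crops included, and the job is handed in when it is done.

```bash
ls; mkdir -p pics; cat > h.py <<'E'
import numpy as np, cv2
from cell import arm
from scipy.spatial.transform import Rotation as R
def snap(cam,fn=None):
    im=np.array(arm.grab_frame(cam)); 
    if fn: cv2.imwrite('pics/'+fn,im[:,:,::-1])
    return im
def px2w(uv,z,info):
    K=np.array(info['intrinsics']);o=info['orientation'];o=np.array(o)
    M=o if o.shape==(3,3) else R.from_quat(o).as_matrix()
    d=M@np.linalg.solve(K,[uv[0],uv[1],1]);p=np.array(info['position'])
    return p+d*(z-p[2])/d[2]
def w2px(P,info):
    K=np.array(info['intrinsics']);o=np.array(info['orientation'])
    M=o if o.shape==(3,3) else R.from_quat(o).as_matrix()
    c=K@(M.T@(np.array(P)-np.array(info['position'])));return c[:2]/c[2]
def down(yaw): # tool z down, tool y axis (closing) at angle yaw from world x
    y=np.array([np.cos(yaw),np.sin(yaw),0]);z=np.array([0,0,-1.]);x=np.cross(y,z)
    return R.from_matrix(np.c_[x,y,z]).as_quat()
E
python3 - <<'E'
from h import *
for c in ['top','scene','wrist']:
    im=snap(c,c+'0.png'); i=arm.camera_info(c); print(c,np.round(i['position'],3),np.round(i['orientation'],3),np.round(i['intrinsics'],1).tolist())
    if c=='wrist':continue
    for l in ['station','plug','tray','spent','power','battery1','mug','stapler']:
        print(l,[(np.round(d['uv']).astype(int).tolist(),round(d['conf'],2)) for d in arm.recognise(l,c)])
cv2.imwrite('pics/top0b.png',cv2.resize(cv2.imread('pics/top0.png'),(800,600),interpolation=cv2.INTER_CUBIC))
print(arm.get_time(),arm.get_ee_rot())
E
```

```text
pics
top [ 0.331 -0.049  1.354] [-0.694  0.713 -0.069  0.066] [[469.5, 0.0, 255.5], [0.0, 469.5, 190.4], [0.0, 0.0, 1.0]]
station [([203, 203], 0.91)]
plug [([218, 184], 0.65), ([308, 237], 0.52)]
tray [([364, 197], 0.92)]
spent [([221, 183], 0.91)]
power [([170, 222], 0.38)]
battery1 [([301, 185], 0.94), ([225, 277], 0.94), ([350, 251], 0.92), ([160, 186], 0.57), ([308, 238], 0.55), ([168, 223], 0.39)]
mug [([223, 128], 0.7), ([203, 205], 0.64)]
stapler [([301, 134], 0.81)]
scene [0.901 0.518 0.687] [ 0.237  0.893 -0.369 -0.099] [[424.4, 0.0, 256.7], [0.0, 424.4, 191.5], [0.0, 0.0, 1.0]]
station [([299, 247], 0.96)]
plug [([319, 269], 0.56)]
tray [([197, 125], 0.88)]
spent [([264, 223], 0.77)]
power [([351, 255], 0.5)]
battery1 [([354, 182], 0.93), ([272, 140], 0.82), ([215, 161], 0.8), ([300, 246], 0.75), ([146, 188], 0.74), ([258, 106], 0.71), ([190, 243], 0.63), ([320, 270], 0.48)]
mug [([188, 246], 0.9)]
stapler [([148, 187], 0.74)]
wrist [0.106 0.545 0.374] [0.804 0.577 0.085 0.118] [[316.4, 0.0, 255.6], [0.0, 316.4, 189.8], [0.0, 0.0, 1.0]]
0.95 [1.61185014e-01 9.86924207e-01 1.38269747e-05 4.19042558e-06]
```

View pics/top0b.png

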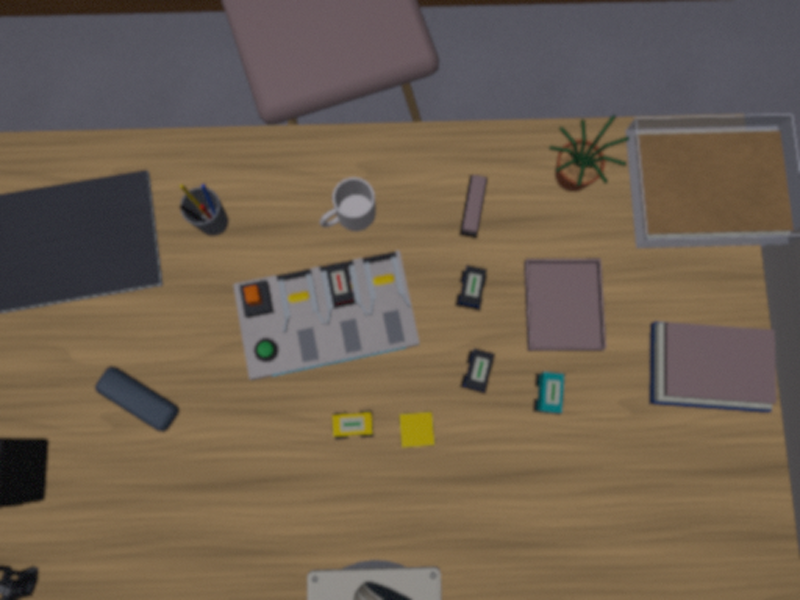

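View pics/scene0.png

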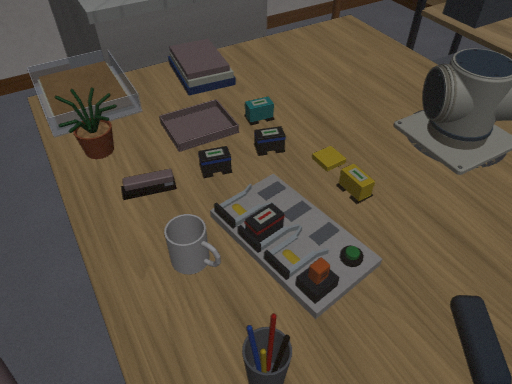

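Two blue-banded batteries stand at (473,287) and (478,370) of the enlarged top view. The spent battery (red bar) is at (341,284), the plug at (252,294), the button at (265,349) and the tray at (565,305). The mug is at (355,205) and the stapler at (474,205).

What could be mistaken for a blue battery: turquoise at (552,393), yellow at (352,424), and the red-banded spent one. I choose the two dark ones with a green bar.

Next I compute rough poses and look closer with the wrist camera.

```bash
cat >> h.py <<'E'
def rect(uvs,z,info):
    P=np.array([px2w(u,z,info)[:2] for u in uvs],np.float32); (c,s,a)=cv2.minAreaRect(P*1000)
    return np.array(c)/1000,np.array(s)/1000,a
E
python3 - <<'E'
from h import *
i=arm.camera_info('top');s=1/1.5625
f=lambda u,v,z:np.round(px2w((u*s,v*s),z,i)[:2],4)
C=[f(*c,.02) for c in [(235,283),(400,253),(418,343),(248,377)]]
print('corners',C)
for n,u,v,z in [('b1',473,287,.05),('b2',478,370,.05),('spent',341,284,.07),('plug',252,294,.084),('btn',265,349,.04),('mug',355,205,.05),('stap',474,205,.04)]: print(n,f(u,v,z))
print('tray',[f(*c,.025) for c in [(525,260),(600,260),(604,350),(529,350)]])
# wrist looks: offset of camera in the tool frame
T=R.from_quat(arm.get_ee_rot()).as_matrix();w=arm.camera_info('wrist')
print('cam in tool',T.T@(np.array(w['position'])-arm.get_tool_pos()),'view dir',R.from_quat(w['orientation']).as_matrix()[:,2], (T.T@R.from_quat(w['orientation']).as_matrix()).round(3).tolist())
im=cv2.imread('pics/top0.png');c=im[150:270,140:380];cv2.imwrite('pics/crop.png',cv2.resize(c,(800,400),interpolation=cv2.INTER_CUBIC))
E
```

```text
corners [array([0.6265, 0.2462]), array([ 0.6759, -0.0618]), array([ 0.5053, -0.0902]), array([0.4514, 0.2199])]
b1 [ 0.6011 -0.1923]
b2 [ 0.4503 -0.1943]
spent [0.6086 0.0457]
plug [0.5916 0.2018]
btn [0.4991 0.1859]
mug [0.7621 0.0195]
stap [ 0.7596 -0.2025]
tray [array([ 0.6551, -0.2944]), array([ 0.6514, -0.4342]), array([ 0.4829, -0.4282]), array([ 0.4865, -0.2916])]
cam in tool [ 7.27629884e-02  5.09861350e-05 -1.42905312e-01] view dir [ 0.27249833 -0.09083493 -0.9578589 ] [[-0.001, -0.958, -0.287], [1.0, -0.001, 0.001], [-0.001, -0.287, 0.958]]
```

View pics/crop.png

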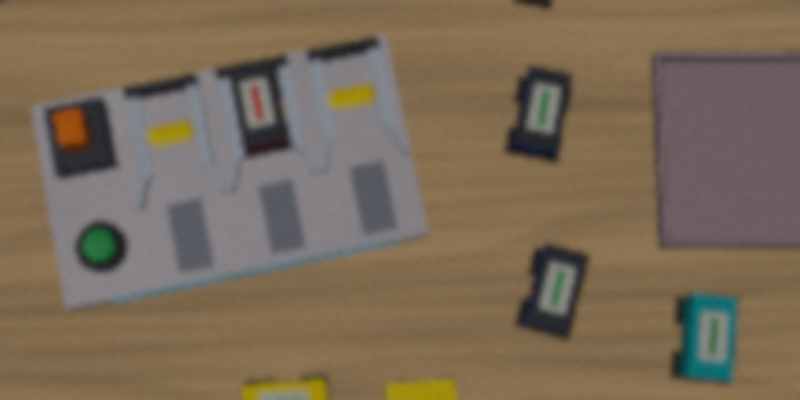

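The crop confirms it: red bar on the spent battery, green bars on the two dark batteries. Next is a close wrist look at the station.

```bash
python3 - <<'E'
from h import *
import json
q=down(np.pi/2+.166)
for p in [(.54,.074,.22),(.59,.2,.06),(.6,.04,.05),(.49,.02,.05),(.52,-.35,.1),(.62,-.35,.1)]: 
    j=arm.inverse_kinematics(p,q if p[1]>-.3 else down(np.pi/2-.03)); print(p,None if j is None else np.round(j,2))
arm.move_ptp([.54,.074,.22],q)
i=arm.camera_info('wrist'); im=snap('wrist','w1.png')
json.dump({k:np.array(i[k]).tolist() for k in i},open('w1.json','w'))
im=cv2.imread('pics/w1.png')
# predicted wireframe
Rz=R.from_euler('z',.166).as_matrix();o=np.array([.5759,.0423,0])
c=im.copy()
for P in [(-.095,-.12,.02),(.085,-.12,.02),(.085,.195,.02),(-.095,.195,.02),(.045,.155,.084),(-.05,.155,.04),(0,0,.07)]:
    u=w2px(o+Rz@P,i);cv2.drawMarker(c,tuple(int(x) for x in np.round(u)),(255,0,255),0,8,1)
cv2.imwrite('pics/w1b.png',cv2.resize(c,(800,600),interpolation=cv2.INTER_CUBIC))
for l in ['power','plug','spent']: print(l,[(np.round(d['uv'],1).tolist(),round(d['conf'],2)) for d in arm.recognise(l,'wrist')])
E
```

```text
(0.54, 0.074, 0.22) [-0.02  0.25 -0.01  1.3   0.   -0.18]
(0.59, 0.2, 0.06) [ 0.19  0.47 -0.1   1.    0.    0.03]
(0.6, 0.04, 0.05) [-0.07  0.45 -0.17  0.95  0.   -0.24]
(0.49, 0.02, 0.05) [-0.13  0.29 -0.44  0.85  0.   -0.3 ]
(0.52, -0.35, 0.1) [-0.73  0.45 -0.03  1.09  0.   -0.7 ]
(0.62, -0.35, 0.1) [-0.63  0.59  0.22  1.2   0.   -0.6 ]
power [([370.2, 148.4], 0.58)]
plug [([368.4, 240.1], 0.6)]
spent [([219.6, 233.6], 0.97)]
```

View pics/w1b.png

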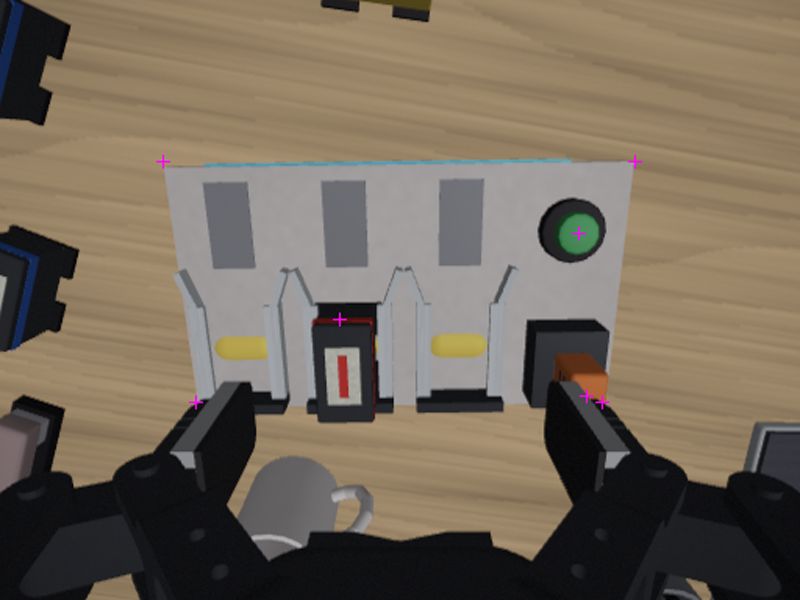

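The wrist view shows the station clearly, near corners at (166,168) and (633,162), catches at (243,348) and (459,346). The shoes' home point must be at station x = +36 mm, since the deck edge at -131 mm is station x = -95 mm. Now I fit the pose and go for the plug.

```bash
cat > fit.py <<'E'
from h import *
import json
from scipy.optimize import least_squares
i=json.load(open('w1.json'))
s=1/1.5625
pts=[((-.095,-.12,.02),(166,168)),((-.095,.195,.02),(633,162)),((.036,-.08,.0225),(243,348)),((.036,.08,.0225),(459,346)),((.036,0,.07),(343,377))]
def res(p,full=False):
    Rz=R.from_euler('z',p[2]).as_matrix();o=np.array([p[0],p[1],0])
    return np.concatenate([w2px(o+Rz@np.array(P),i)/s-u for P,u in pts])
r=least_squares(res,[.576,.042,.166])
print(r.x.round(4),res(r.x).reshape(-1,2).round(1).tolist())
p=r.x;json.dump(p.tolist(),open('station.json','w'))
Rz=R.from_euler('z',p[2]).as_matrix();o=np.array([p[0],p[1],0])
for n,P in dict(plugtop=(.045,.155,.084),plugL=(.03,.167,.084),blk=(.016,.13,.047),blk2=(.016,.18,.047),btn=(-.05,.155,.045),farR=(.085,-.12,.02),farL=(.085,.195,.02)).items(): print(n,(w2px(o+Rz@np.array(P),i)/s).round())
E
python3 fit.py; python3 - <<'E'
import cv2
im=cv2.imread('pics/w1.png')[170:275,310:410]
cv2.imwrite('pics/w1c.png',cv2.resize(im,None,fx=5,fy=5,interpolation=cv2.INTER_CUBIC))
E
```

```text
[0.5787 0.0442 0.1769] [[-1.5, -0.6], [1.3, -0.1], [-0.1, 1.2], [-0.6, 0.8], [0.8, -0.7]]
plugtop [589. 397.]
plugL [611. 375.]
blk [537. 333.]
blk2 [610. 332.]
btn [581. 236.]
farR [199. 407.]
farL [605. 403.]
```

View pics/w1c.png

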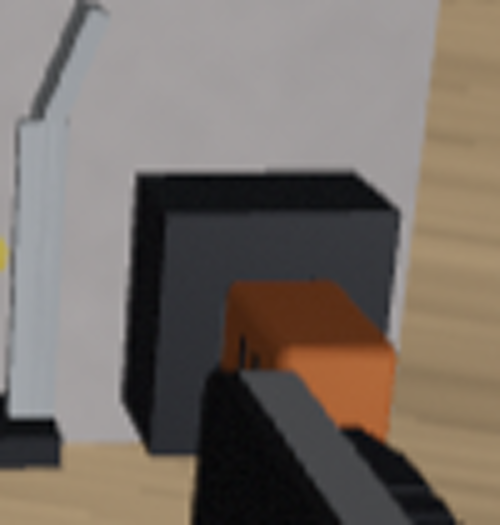

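The block's near top corner, measured at (536,332), matches the prediction (537,333) and the plug is within 2 mm, so I go for the plug.

```bash
cat >> h.py <<'E'
import json,os
def S(P):
    p=json.load(open('station.json'));return np.array([p[0],p[1],0])+R.from_euler('z',p[2]).as_matrix()@np.array(P,float)
def syaw(): return json.load(open('station.json'))[2]
TR=np.array([.569,-.362,0]);TY=-.026
def T(P): return TR+R.from_euler('z',TY).as_matrix()@np.array(P,float)
def st(m=''): print(m,'t',round(arm.get_time(),1),'w',round(arm.get_gripper_width(),4),'gf',round(float(np.max(arm.get_grasp_force())),1),'F',np.round(arm.get_contact_force(),1),'p',np.round(arm.get_tool_pos(),4))
E
python3 - <<'E'
from h import *
q=down(np.pi/2+syaw())
arm.grip(.06)
arm.move_ptp(S((.045,.154,.16)),q)
r=arm.move_linear(S((.045,.154,.058)),v=.1,stop_force=8);st(r)
arm.grip(0,60);st('gripped')
arm.move_linear(S((.045,.154,.22)),v=.1);st('lift')
snap('wrist','w2.png')
E
```

```text
False t 5.4 w 0.0601 gf 0.0 F [ 0.2  0.3 -0.2] p [0.5963 0.2037 0.0587]
gripped t 5.8 w 0.0229 gf 59.1 F [0.1 0.8 3.8] p [0.5963 0.2038 0.0586]
lift t 7.6 w 0.0231 gf 59.2 F [-0.3 -0.4 -0.4] p [0.5957 0.2036 0.2194]
```

View pics/w2.png

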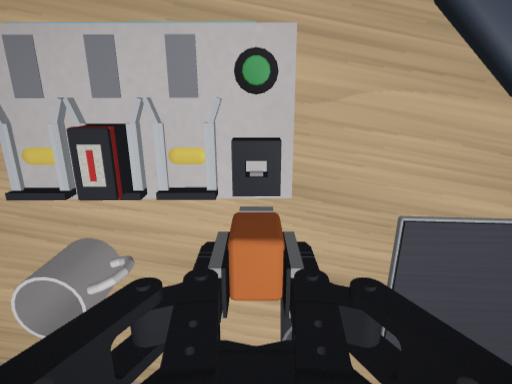

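The plug is held (head at (257,250)) and the socket at (257,165) is empty. On to the tray.

```bash
python3 - <<'E'
from h import *
q=down(np.pi/2+TY)
arm.move_ptp(T((.048,0,.2)),q);st()
r=arm.move_linear(T((.048,0,.044)),v=.1,stop_force=6);st(r)
arm.grip(.05);st()
arm.move_linear(T((.048,0,.2)),v=.15)
# back over tray for look
arm.move_ptp(T((-.08,.09,.25)),q)
i=arm.camera_info('wrist');snap('wrist','w3.png');json.dump({k:np.array(i[k]).tolist() for k in i},open('w3.json','w'))
for l in ['plug','battery1','tray']: print(l,[(np.round(d['uv'],1).tolist(),round(d['conf'],2)) for d in arm.recognise(l,'wrist')])
E
```

```text
t 9.7 w 0.0233 gf 59.2 F [-0.6  1.  -0.8] p [ 0.6175 -0.362   0.2003]
False t 11.4 w 0.0233 gf 45.4 F [ 0.3 -0.2 -0.9] p [ 0.6173 -0.3635  0.0447]
 t 11.8 w 0.05 gf 0.0 F [ 0.1 -0.6  0.8] p [ 0.617  -0.3633  0.0442]
plug [([457.5, 211.4], 0.49)]
battery1 [([317.4, 124.6], 0.82), ([206.4, 88.3], 0.74), ([499.3, 37.9], 0.7), ([293.1, 255.4], 0.55)]
tray [([184.0, 207.4], 0.66)]
```

View pics/w3.png

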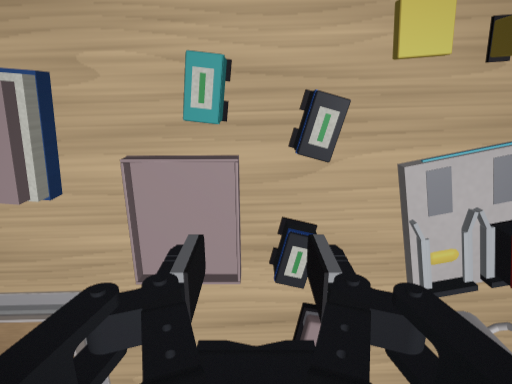

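The plug is hidden behind the left finger near (185,265). The tray's rim corners are (124,158), (240,157) and (241,283). I move off to the spent battery and check the tray from the top camera.

```bash
python3 - <<'E'
from h import *
i=json.load(open('w3.json'))
for c in [(124,158),(240,157),(241,283),(133,283)]: print(px2w(c,.025,i)[:2].round(4), w2px(T((0,0,0)),i).round())
arm.move_ptp(S((-.03,0,.2)),down(np.pi/2+syaw()))
im=snap('top'); c=im[150:270,280:400,::-1];cv2.imwrite('pics/t1.png',cv2.resize(c,(600,600),interpolation=cv2.INTER_CUBIC))
print([(np.round(d['uv']).astype(int).tolist(),round(d['conf'],2)) for d in arm.recognise('plug','top')])
E
```

```text
[ 0.4858 -0.4248] [188. 215.]
[ 0.4883 -0.2881] [188. 215.]
[ 0.6582 -0.2938] [188. 215.]
[ 0.6542 -0.4376] [188. 215.]
[([364, 180], 0.42)]
```

View pics/t1.png

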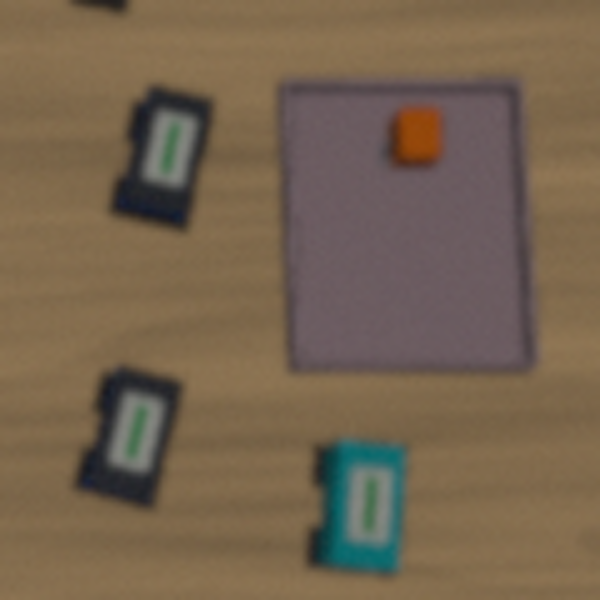

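The plug stands at the far end of the tray, at (415,135) in the crop. Next, the spent battery.

```bash
cat >> h.py <<'E'
def grasp_ok(): return arm.get_gripper_width()>.03 and np.max(arm.get_grasp_force())>5
E
python3 - <<'E'
from h import *
arm.grip(.06)
arm.move_ptp(S((.036,0,.14)),down(np.pi/2+syaw()))
r=arm.move_linear(S((.036,0,.038)),v=.08,stop_force=8);st(r)
arm.grip(0,80);st('grip')
arm.move_linear(S((-.056,0,.039)),v=.06);st('dragged')
arm.move_linear(S((-.056,0,.18)),v=.1);st('lift')
snap('wrist','w4.png')
E
```

```text
False t 17.3 w 0.0599 gf 0.0 F [ 0.7  0.1 -0. ] p [0.6145 0.0505 0.0385]
grip t 17.6 w 0.0367 gf 81.1 F [ 0.3 -0.9  6.3] p [0.6145 0.0505 0.0387]
dragged t 19.3 w 0.0367 gf 80.5 F [-2.9 -0.6  2.7] p [0.523  0.0343 0.0387]
lift t 20.9 w 0.0369 gf 80.4 F [ 0.  -0.4 -2.1] p [0.5233 0.0344 0.1794]
```

View pics/w4.png

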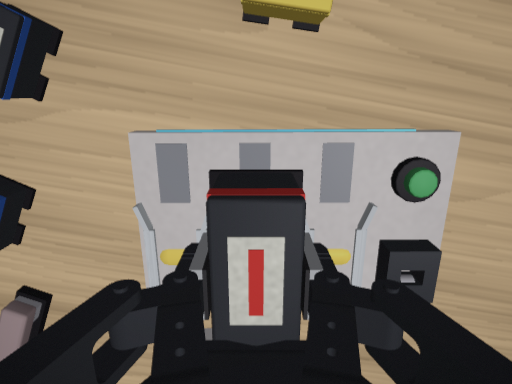

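The spent battery is out and held (label at (257,285)). It goes into the tray, then I measure both blue batteries.

```bash
cat >> h.py <<'E'
def label_pose(xy,fn=None):
    """look at a battery near xy with the wrist camera; -> top-centre xy and yaw of the long axis"""
    arm.move_ptp([xy[0]+.02,xy[1],.2],down(np.pi/2))
    i=arm.camera_info('wrist');im=snap('wrist',fn)
    ds=arm.recognise('battery1','wrist')
    hsv=cv2.cvtColor(im,cv2.COLOR_RGB2HSV);out=[]
    m=((hsv[:,:,2]>140)&(hsv[:,:,1]<50)).astype(np.uint8)
    g=((hsv[:,:,0]>45)&(hsv[:,:,0]<80)&(hsv[:,:,1]>80)).astype(np.uint8)
    cs,_=cv2.findContours(m,cv2.RETR_EXTERNAL,cv2.CHAIN_APPROX_NONE)
    for c in cs:
        if cv2.contourArea(c)<200: continue
        P=np.array([px2w(p[0],.05,i)[:2] for p in c],np.float32)
        (ctr,sz,a)=cv2.minAreaRect(P*1000); box=cv2.boxPoints((ctr,sz,a))
        e=[box[1]-box[0],box[2]-box[1]];e=max(e,key=np.linalg.norm);yaw=np.arctan2(e[1],e[0])
        if yaw>np.pi/2:yaw-=np.pi
        if yaw<-np.pi/2:yaw+=np.pi
        cc=np.array(ctr)/1000;uv=w2px([*cc,.05],i).astype(int)
        s=im[max(0,uv[1]-40):uv[1]+40,max(0,uv[0]-40):uv[0]+40].reshape(-1,3)
        out.append((np.linalg.norm(cc-xy),cc.round(4).tolist(),round(float(yaw),3),np.round(sz,1).tolist(),uv.tolist()))
    out.sort()
    print('net',[(np.round(d['uv']).tolist(),round(d['conf'],2)) for d in ds[:4]]);print(*out[:3],sep='\n')
    return out
E
python3 - <<'E'
from h import *
TR[:]=[.5715,-.361,0]
arm.move_ptp(T((-.025,0,.18)),down(np.pi/2+TY));st()
r=arm.move_linear(T((-.025,0,.0235)),v=.08,stop_force=6);st(r)
arm.grip(.055);st('rel')
arm.move_linear(T((-.025,0,.2)),v=.15)
label_pose([.45,-.194],'b2.png')
label_pose([.601,-.192],'b1.png')
im=snap('top'); c=im[150:270,280:400,::-1];cv2.imwrite('pics/t2.png',c)
a=cv2.imread('pics/b2.png');b=cv2.imread('pics/b1.png')
cv2.imwrite('pics/mix.png',np.vstack([cv2.resize(np.hstack([a,b]),(800,300)),np.hstack([cv2.resize(c,(300,300)),np.zeros((300,500,3),np.uint8)])]))
E
```

```text
t 22.4 w 0.0367 gf 80.3 F [ 0.3  0.7 -2.3] p [ 0.5469 -0.3591  0.1802]
False t 24.5 w 0.0367 gf 80.3 F [-0.3  0.2 -2.3] p [ 0.5467 -0.3605  0.0239]
rel t 24.8 w 0.0548 gf 0.0 F [-0.5 -0.6  0.5] p [ 0.5466 -0.3605  0.0238]
net [([231.0, 290.0], 0.83), ([476.0, 56.0], 0.81), ([122.0, 106.0], 0.79), ([254.0, 154.0], 0.67)]
(np.float64(0.004550933954563427), [0.4537, -0.1966], -0.29, [22.0, 40.0], [253, 157])
(np.float64(0.13563832011715812), [0.4102, -0.3237], -0.142, [22.1, 40.4], [111, 109])
(np.float64(0.16711920286538662), [0.6145, -0.2237], -0.266, [21.8, 40.0], [228, 303])
net [([245.0, 17.0], 0.94), ([224.0, 164.0], 0.59)]
(np.float64(0.03394714095193618), [0.6138, -0.2234], -0.266, [21.9, 40.0], [222, 167])
(np.float64(0.1185299569267345), [0.6226, -0.0754], 0.181, [97.4, 9.9], [378, 176])
(np.float64(0.15205230345164664), [0.5698, -0.3408], -0.024, [103.8, 139.0], [90, 120])
```

View pics/mix.png

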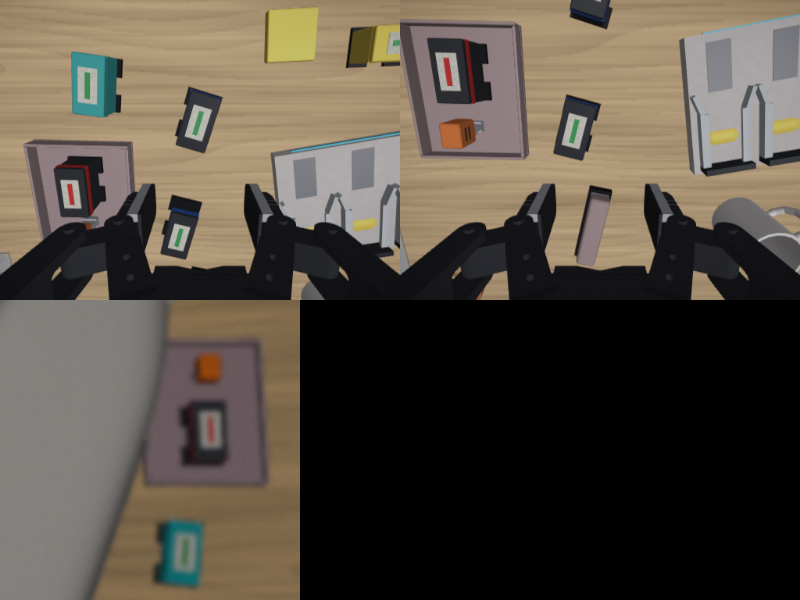

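The tray holds both plug and spent battery. Both labels measure 22 x 40 mm. The farther blue battery has been knocked aside and is now at (0.614,-0.223). I slide that one onto shoe 1 first.

```bash
cat >> h.py <<'E'
def pick(xy,yaw):
    arm.grip(.06); q=down(np.pi/2+yaw)
    arm.move_ptp([*xy,.12],q)
    r=arm.move_linear([*xy,.018],v=.08,stop_force=8);st(f'down {r}')
    arm.grip(0,80);st('grip')
    arm.move_linear([*xy,.17],v=.12);st('lift'); return grasp_ok()
def place(y):
    q=down(np.pi/2+syaw()); X=.036
    arm.move_ptp(S((X-.09,y,.15)),q)
    arm.move_linear(S((X-.09,y,.05)),v=.1)
    r=arm.move_linear(S((X-.09,y,.036)),v=.03,stop_force=5);st(f'set {r}')
    if not grasp_ok(): print('LOST');return
    z=arm.get_tool_pos()[2]
    r=arm.move_linear(S((X,y,z+.0003)),v=.05,stop_force=35);st(f'slide {r}')
def local(P):
    p=json.load(open('station.json'));return R.from_euler('z',-p[2]).apply(np.array(P)-[p[0],p[1],0])
def push(y):
    arm.grip(.055);st('rel'); p=local(arm.get_tool_pos())
    arm.move_linear(S((p[0],y,.13)),v=.12)
    arm.grip(0)
    arm.move_linear(S((-.07,y,.13)),v=.15)
    arm.move_linear(S((-.07,y,.042)),v=.1)
    r=arm.move_linear(S((.01,y,.042)),v=.04,stop_force=22);st(f'push {r}');print('local',local(arm.get_tool_pos()).round(4))
    arm.move_linear(S((-.07,y,.042)),v=.1);arm.move_linear(S((-.07,y,.16)),v=.15)
E
python3 - <<'E'
from h import *
if pick([.6138,-.2234],-.266): place(-.08)
E
```

```text
down False t 29.9 w 0.06 gf 0.0 F [ 0.1  0.7 -0.1] p [ 0.6141 -0.2236  0.0186]
grip t 30.2 w 0.0369 gf 81.1 F [0.7 1.1 4.9] p [ 0.6142 -0.2236  0.0187]
lift t 31.6 w 0.037 gf 80.1 F [ 0.2 -0.5 -1.5] p [ 0.6135 -0.2232  0.1691]
set True t 34.0 w 0.0371 gf 81.1 F [-1.5 -0.2  5.8] p [ 0.5398 -0.0441  0.0387]
slide False t 36.0 w 0.037 gf 80.4 F [-0.8 -0.3 -1.1] p [ 0.6281 -0.0282  0.0388]
```

```bash
python3 - <<'E'
from h import *
push(-.08)
arm.move_ptp(S((-.03,-.04,.2)),down(np.pi/2+syaw()))
snap('wrist','w5.png')
E
```

```text
rel t 36.3 w 0.0553 gf 0.0 F [-0.4 -0.7  0.2] p [ 0.6283 -0.0283  0.0392]
push True t 41.0 w -0.0004 gf 0.0 F [-0.1 -0.4  0.9] p [ 0.5824 -0.0363  0.0413]
local [-0.0106 -0.0799  0.0413]
```

View pics/w5.png

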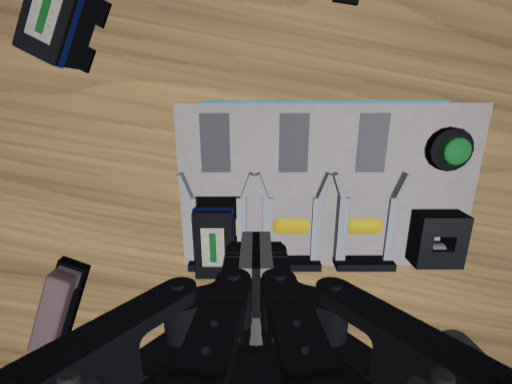

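The first battery sits at the end wall of shoe 1, label at (213,248). The push stopped where expected (local x -10.6 mm). Now the second one, measured again first.

```bash
python3 - <<'E'
from h import *
arm.grip(.06)
o=label_pose([.4537,-.1966])[0]
if o[0]<.06 and abs(o[3][0]-22)<2.5 and abs(o[3][1]-40)<2.5:
  if pick(o[1],o[2]):
    place(.08)
    push(.08)
    arm.move_ptp(S((-.06,.04,.24)),down(np.pi/2+syaw()))
    snap('wrist','w6.png')
E
```

```text
net [([402.0, 281.0], 0.84), ([254.0, 150.0], 0.74), ([477.0, 50.0], 0.69)]
(np.float64(0.0002589465791933238), [0.4537, -0.1963], -0.295, [22.0, 39.8], [255, 153])
(np.float64(0.13412548017281795), [0.4102, -0.3235], -0.129, [21.7, 40.3], [112, 105])
(np.float64(0.16606154286757427), [0.5355, -0.3411], 1.551, [110.1, 105.8], [111, 233])
down False t 46.8 w 0.0602 gf 0.0 F [ 0.1 -0.2  0. ] p [ 0.454  -0.1965  0.0184]
grip t 47.1 w 0.0368 gf 80.6 F [-0.9  0.2  4.8] p [ 0.454  -0.1965  0.0186]
lift t 48.5 w 0.037 gf 80.0 F [ 0.3  0.1 -2.6] p [ 0.4534 -0.1961  0.1693]
set True t 51.3 w 0.0369 gf 80.9 F [-0.7 -0.5  6.4] p [0.5116 0.1135 0.0386]
slide False t 53.2 w 0.0368 gf 80.3 F [-0.6  0.1 -0.9] p [0.6    0.1293 0.0388]
rel t 53.6 w 0.0552 gf 0.0 F [ 0.7 -0.8  0.3] p [0.6002 0.1293 0.0391]
push True t 58.3 w 0.0002 gf 0.0 F [-0.9  0.1 -0. ] p [0.5537 0.121  0.0413]
local [-0.0111  0.08    0.0413]
```

View pics/w6.png

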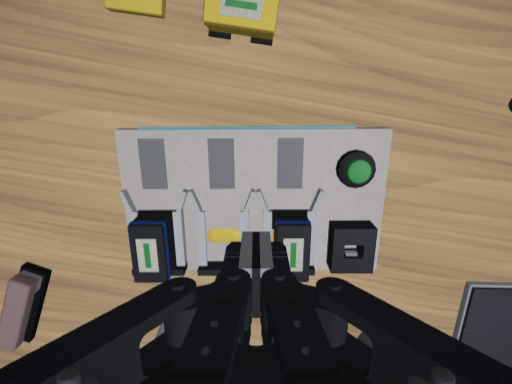

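Both batteries are home, labels at (147,256) and (293,256). I check that numerically along with the tray, then press the button.

```bash
python3 - <<'E'
from h import *
i=arm.camera_info('wrist')
for u in [(147,256),(293,256)]: print('bat local',(local(px2w(u,.07,i))-[.036,0,0]).round(4))
print('btn local',local(px2w((359,171),.045,i)).round(4))
im=snap('top')[150:270,140:400,::-1];cv2.imwrite('pics/t3.png',cv2.resize(im,(780,360),interpolation=cv2.INTER_CUBIC))
arm.grip(0)
P=(-.05,.155)
arm.move_ptp(S((*P,.12)),down(np.pi/2+syaw()))
arm.move_linear(S((*P,.07)),v=.1)
r=arm.move_linear(S((*P,.03)),v=.02,stop_force=12);st(f'press {r}')
arm.dwell(.3);st()
arm.move_linear(S((*P,.2)),v=.1)
E
```

```text
bat local [-0.0004 -0.0791  0.07  ]
bat local [-0.     0.081  0.07 ]
btn local [-0.0536  0.153   0.045 ]
press True t 63.6 w -0.0 gf 3.7 F [-1.5 -0.2  6.9] p [0.5022 0.188  0.036 ]
 t 63.9 w -0.0003 gf 4.2 F [-2.7 -1.   9.2] p [0.5022 0.1879 0.036 ]
```

View pics/t3.png

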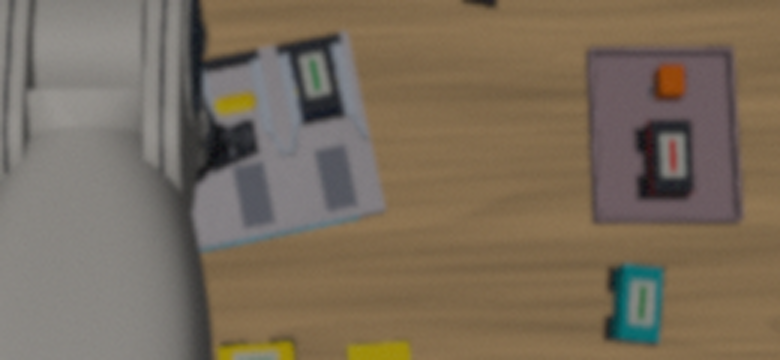

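The tray holds both items, at (668,82) and (672,158), and the batteries sit within 1 mm of home. The press ended at 9 N, against the 5 N needed to push it fully down. Handing in.

```bash
python3 - <<'E'
from h import *
arm.dwell(.5);st();print(arm.close_job())
E
```

```text
t 66.2 w -0.0001 gf 0.0 F [-0.5 -0.1  0.3] p [0.5022 0.1879 0.2   ]
the job is handed in; nothing more can be done
None
```

I handed the job in at 66 s with no verdict returned: plug and spent battery are in the tray, both blue batteries measured within about 1 mm of home on shoes 1 and 3 (catches not directly visible), the button was pressed to 9 N, and the mug and stapler were never touched.

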